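# Fit the retaining ring on the potter's wheel spindle

### The arm

A 6-joint arm with a two-finger parallel gripper is mounted at the origin on the work surface. World frame = base frame: x ahead of the robot, y to its left, z up, the work surface at z = 0. Lengths are in m, angles in degrees, forces in N, time in s.
With the tool pointing down it reaches from about 0.375 to 0.9 m from the base axis. Payload 3.1 kg.
Tool frame: the origin (TCP) lies on the centre line of the jaws, within the pads' length; the fingertips stand 25 mm ahead of it and the grasp point (between the pads) lies 6 mm ahead of it; z points along the fingers, y is the line along which they close (so a half turn about z gives the same grasp; the last joint's range is limited). The gripper opens to 87 mm and grips with 3 to 60 N. Pads are 19 mm wide; open, the fingers measure 117 mm over their backs; the gripper's body (75 mm by 190 mm) begins 51 mm behind the grasp point.
Start: joints at [-84.311, 30.224, 82.088, -0, 67.689, -10.227], TCP at [0.171, -0.601, 0.248] pointing down, gripper open.
Joint ranges: [-176.69, 176.69], [-43.24, 126.21], [12.49, 139.97], [-82, 262], [0, 151.66], [-163.58, 163.58]. Speed limits (degrees/s): [159.86, 159.86, 180, 180, 180, 180].

### API

Orientations are given as a 3x3 rotation matrix whose columns are the frame's x, y, z axes.
In Python, from rig import read_state, capture, camera_params, hand_in gives the robot as it stands.
- The arm moves only by the tool apply_moves, never from a script. Its argument "rows" is a list of rows, each an object of numbers: "x", "y", "z": the shift along the tool's x, y, z in mm; "rx", "ry", "rz": the turn, a rotation vector about the tool's x, y, z in units of 6 degrees (1.0 is 6 degrees); "claw": the closure in counts, from 0 (fully open) to 255 (shut). A call has 1 to 10 rows; each row is the pose to reach, as a shift and turn from the pose commanded when the call began, along the tool's axes at that moment; what a row does not reach only later rows make up. A row lasts 1/8 s, in which the tool goes at most 62.5 mm and 10.7 degrees, less where a joint would pass 70% of its speed; a pose out of reach is approached as far as the arm can. A call with a gripper value outside its range is refused whole. The fingers move at their own pace and stop on an object; the grip force is fixed at half the most. Time passes only in rows, so rows that repeat a pose let the fingers close. It gives the time, the measured TCP pose, the force, the opening and the grip force at its end, in the units of the state.
- read_state(): the state, without advancing time (a new reading comes with each control period).
- capture(name): name is "side" or "top"; returns (picture, depth): 400x640x3 uint8, red, green, blue; 400x640 float32, m along the optical axis (not along the pixel's ray), 0 where there is no reading.
- camera_params(name): a dict with "fx", "fy", "cx", "cy" (pixels), "xyz" and "orientation" of the camera in the world. Camera axes: x right, y up, looking along -z (the intrinsics and any distortion apply to the point x, -y, -z); pixel columns grow to the right and rows downward; lengths in m; the calibration is good to about 2 mm. A picture is of the moment at which its call begins. camera_params takes no time and is no camera call.
- hand_in(): hands the job in; it is judged then, once.
The state is a dict: "time_s": time; "joint_positions": joint angles; "qvel": joint speeds; "tau": joint torques, N m; "position": TCP position; "tcp_rot": TCP orientation; "force": force on the tool from outside, world axes, zero at the start; "moment": the same for the moment, N m; "opening": opening from 0.0 (shut) to 1.0 (fully open); "grasp_force": force on a finger pad.
Only numpy, scipy, OpenCV 4.12 (cv2) and the standard library are available. Lean on these libraries where they do the work, as an engineer would, in place of code of your own. Each camera call takes 0.05 s, during which the arm holds its last target. There are 200 camera calls.

### The job

One of the two green wheel bases still lacks its retaining ring. Squeeze the blue-handled ring pliers so that they spread the dark ring loaded on them, lift pliers and ring together, pass the spread ring down over the bare spindle's collar and let it close into the groove under the collar, without touching the ring with the fingers. Leave the pliers lying flat on that wheel base or on the bench.

Things in the scene. Friction and masses are not known exactly. Their poses are not given: they have to be found in the camera images.
- pliers_grip (a point): Where to grip: between the blue pliers handles, half-way up, 10 mm above the pliers' underside. x points along the pliers to the ring, y across the handles, z up. Handles 16 mm tall, in a V 61 mm wide here (70 mm 10 mm behind), overhanging a wooden block 35 mm high that begins 28 mm ahead. Squeezed to the stop (5 N; grip with 20 to 40 N) they are parallel, 27 mm wide, and spread the ring
- pliers_eye (a point): Middle of the opening of the spread ring, level with the pliers' underside, on the pliers (same axes), 108 mm ahead of the grip point: bring it over the spindle axis. Spread, the opening takes a round 56 mm wide. The ring's ears lie in a slot on a 4 mm support plate 90 mm wide. Letting the handles go closes the ring. Pliers and ring weigh 0.14 kg
- ring: Dark open spring-steel retaining ring with two straight ears, 5 mm thick; closed it is 42 mm inside, 57 mm outside. Origin: centre of the closed ring at its underside, at first 120 mm ahead of the grip point; x points from gap to closed back, z up
- ring_left (a joint): How far each half of the ring is spread, rad: 0 closed (at the start and when seated), about 0.36 with the pliers fully squeezed. It springs shut
- bare_spindle (a point): Bare spindle's axis, level with the flat top of its fixed round green base (160 mm wide, top 45 mm above the bench). Above that: brass groove 40 mm wide from 0 to 14 mm, collar 46 mm wide to 18 mm, conical nose to 41 mm. Pliers lying on the flat top hold the ring at groove height (grip point 10 mm above the top): let go there. The other base already wears a dark ring
Mind the look-alikes: they are no part of the job. There is more than one size of the ring; the job needs the middle-sized.

How it is judged:
By the outcome, as a careful person would: the job done as asked, in the order asked, and still so for the second after the job is handed in, with the robot touching nothing.
It also fails if it takes over 42 s, if anything falls off the work surface, if the arm or the gripper's body presses on something with over 40 N, if the wrist force passes 120 N, or if a joint passes its speed limit or range.

## Working session

There is one attempt and no reset: what is moved stays moved. The work goes in short steps, Python scripts to look and compute and a tool call to move; the robot and the scene stay as the last step left them, time stands still between calls to the robot, and variables do not carry over. Pictures are saved under pics/ and viewed, at most 10 in all, crops included, and the job is handed in when it is done.

Besides the shell and the picture viewer there is one more tool, called after ">>>" in YAML: its name, and indented under it one key for each argument. apply_moves: Moves the arm, as the interface text tells. Its arguments: {"type":"object","properties":{"rows":{"type":"array"}},"required":["rows"]}

```bash
ls; mkdir -p pics; cat > h.py <<'E'
import numpy as np,cv2
from rig import *
def cap(n):
    p,d=capture(n); return p,d,camera_params(n)
def pts(d,c,u=None,v=None):
    # per-pixel world points from depth
    if u is None: v,u=np.mgrid[0:d.shape[0],0:d.shape[1]]
    X=np.stack([(u-c['cx'])/c['fx']*d,-(v-c['cy'])/c['fy']*d,-d],-1)
    return X@np.array(c['orientation']).T+np.array(c['xyz'])
def ray(c,u,v,z):
    u=np.asarray(u,float);v=np.asarray(v,float)
    D=np.stack([(u-c['cx'])/c['fx'],-(v-c['cy'])/c['fy'],-np.ones_like(u)],-1)@np.array(c['orientation']).T
    o=np.array(c['xyz']); return o+D*((z-o[2])/D[...,2:3])
E
python3 - <<'E'
from h import *
for n in('top','side'):
    p,d,c=cap(n); print(n,c); cv2.imwrite(f'pics/{n}0.png',p[...,::-1]); np.savez(f'{n}0.npz',p=p,d=d)
print(read_state())
E
```

```text
pics
top {'fx': 367.7542999963282, 'fy': 367.7542999963282, 'cx': 317.7439984213357, 'cy': 195.84876380717557, 'xyz': array([ 0.38079099, -0.00352331,  0.87035163]), 'orientation': array([[-0.00659804,  0.98223841, -0.18752113],
       [-0.99988376, -0.00905795, -0.0122642 ],
       [-0.01374492,  0.18741841,  0.982184  ]])}
side {'fx': 474.1931136010809, 'fy': 474.1931136010809, 'cx': 320.8320398480708, 'cy': 205.46298660942458, 'xyz': array([ 0.41232127, -0.62661868,  0.62660484]), 'orientation': array([[ 0.97224796,  0.14486537, -0.18370609],
       [-0.23344183,  0.65257649, -0.72086672],
       [ 0.01545365,  0.74374589,  0.6682838 ]])}
{'time_s': 0.1, 'joint_positions': array([-8.43104085e+01,  3.02728673e+01,  8.21491420e+01, -1.30924389e-03,
        6.76889128e+01, -1.02273153e+01]), 'qvel': array([-0.02504866, -0.06798591, -0.179121  ,  0.03514766,  0.00043193,
        0.03899514]), 'tau': array([-1.32428591e-03, -4.40985668e+01, -1.77151036e+01,  6.34964090e-02,
        5.33980737e-02, -3.98660382e-05]), 'position': array([ 0.17136277, -0.60041466,  0.24667718]), 'tcp_rot': array([[ 9.61658078e-01,  2.74251156e-01, -2.12964519e-04],
       [ 2.74251049e-01, -9.61656206e-01,  1.92432308e-03],
       [ 3.22949178e-04, -1.90894658e-03, -9.99998126e-01]]), 'force': array([-0.05008178, -0.89737291, -0.27870637]), 'moment': array([-0.01191897,  0.06482976,  0.01982895]), 'grasp_force': 0.0, 'opening': 1.0017484462072843}
```

View pics/top0.png

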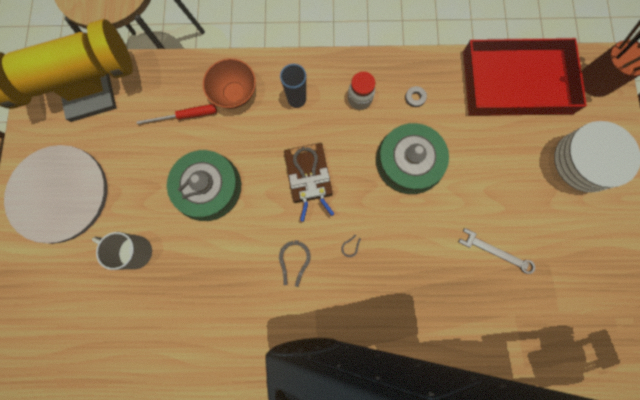

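View pics/side0.png

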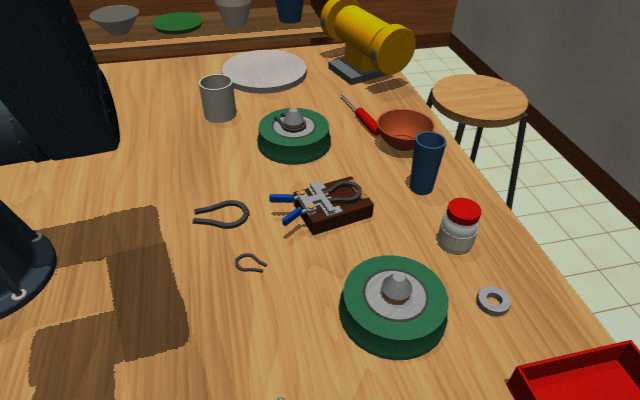

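Top view: the bare spindle is at (413,157) and the ringed base at (203,183), with ears visible. Ring candidates are the large loose one at (295,262), the small loose one at (351,246), and the one loaded on the pliers at (307,160), which is the middle size. In blue, the cup at (293,85) is a decoy and the handles are at (305,208) and (326,206). I choose the pliers ring and the right-hand base.

```bash
python3 - <<'E'
from h import *
for n,(x0,x1,y0,y1) in dict(top=(270,350,130,230),side=(255,385,165,240)).items():
    f=np.load(n+'0.npz');p,d=f['p'],f['d'];c=camera_params(n)
    q=cv2.cvtColor(p,cv2.COLOR_RGB2HSV)
    m=cv2.inRange(q,(105,140,60),(125,255,255)); m[:, :x0]=0;m[:,x1:]=0;m[:y0]=0;m[y1:]=0
    k,l,s,ce=cv2.connectedComponentsWithStats(m)
    P=pts(d,c)
    for i in range(1,k):
        if s[i,4]<15: continue
        v,u=np.where(l==i); r=P[v,u]; r=r[d[v,u]>0]
        W=ray(c,u,v,0.053)[:,:2]; mu=W.mean(0); U,S,V=np.linalg.svd(W-mu,full_matrices=False); t=(W-mu)@V[0]
        print(n,'handle',s[i],'z',np.percentile(r[:,2],[5,50,90,98]).round(4),'top-plane centre',mu.round(4),'dir',V[0].round(3),'ends',(mu+V[0]*t.min()).round(4),(mu+V[0]*t.max()).round(4), 'w',np.ptp((W-mu)@V[1]).round(4))
    # spindle base green
    g=cv2.inRange(q,(60,80,30),(90,255,255)); k,l,s,ce=cv2.connectedComponentsWithStats(g)
    for i in range(1,k):
        if s[i,4]<800: continue
        v,u=np.where(l==i); r=P[v,u]; ok=(d[v,u]>0)&(abs(r[:,2]-.045)<.004)
        if ok.sum()<200: continue
        mm=np.uint8(l==i)*0; mm[v[ok],u[ok]]=1
        ct=max(cv2.findContours(mm,cv2.RETR_EXTERNAL,cv2.CHAIN_APPROX_NONE)[0],key=len)[:,0]
        h=cv2.convexHull(ct)[:,0]
        W=ray(c,ct[:,0],ct[:,1],.045)[:,:2].astype(np.float32)
        print(n,'green',s[i],'circle',cv2.fitEllipse(W),cv2.minEnclosingCircle(W), 'z',np.median(r[ok,2]))
    cv2.imwrite(f'pics/{n}crop.png',cv2.resize(p[y0:y1,x0:x1,::-1],None,fx=6,fy=6,interpolation=cv2.INTER_CUBIC)[:600,:800])
    # grey support plate & region heights
    v,u=np.mgrid[y0:y1,x0:x1]; r=P[y0:y1,x0:x1][d[y0:y1,x0:x1]>0]
    print(n,np.histogram(r[:,2],bins=np.arange(-.005,.08,.005))[0])
E
```

```text
top handle [322 200  11  14  28] z [0.0492 0.0514 0.0527 0.0538] top-plane centre [ 0.5118 -0.0132] dir [-0.81  -0.587] ends [ 0.5268 -0.0023] [ 0.4967 -0.0241] w 0.0036
top handle [302 203   5  17  29] z [0.0501 0.0522 0.0535 0.0541] top-plane centre [0.5022 0.0382] dir [-0.973  0.231] ends [0.5208 0.0338] [0.4845 0.0425] w 0.0038
top green [ 381  125   67   64 1803] circle ((0.6317064762115479, -0.2173517793416977), (0.15084168314933777, 0.151877298951149), 10.506760597229004) ((0.6317194700241089, -0.21686844527721405), 0.07808784395456314) z 0.04377517378569418
top green [ 168  151   67   66 1831] circle ((0.5711329579353333, 0.27598798274993896), (0.15151140093803406, 0.15225785970687866), 7.140583515167236) ((0.5710854530334473, 0.2755873501300812), 0.07786843180656433) z 0.04370741440841197
top [4477 1110   12   15   13   16   23  954  413  308  444  142    1    0
    0    0]
side handle [270 194  24   8 182] z [0.0402 0.0489 0.0525 0.0535] top-plane centre [0.504 0.029] dir [ 0.962 -0.273] ends [0.4833 0.0349] [0.5252 0.023 ] w 0.0213
side handle [283 207  19  19 128] z [0.0436 0.0505 0.0524 0.0534] top-plane centre [ 0.514  -0.0206] dir [-0.778 -0.628] ends [ 0.5334 -0.005 ] [ 0.4929 -0.0376] w 0.0154
side green [ 258  108   72   56 2415] circle ((0.5741152763366699, 0.2733813524246216), (0.1450851857662201, 0.1502506285905838), 153.69290161132812) ((0.5739075541496277, 0.2729433476924896), 0.08128507435321808) z 0.04399201589779517
side green [ 340  256  108  104 6267] circle ((0.6348668932914734, -0.2211867868900299), (0.1564789116382599, 0.15932202339172363), 140.58070373535156) ((0.6344321370124817, -0.2208695262670517), 0.0810452252626419) z 0.0443463286648651
side [4749 1563  150  138  141  138  152  806  671  446  568  195    0    0
    0    0]
```

View pics/topcrop.png

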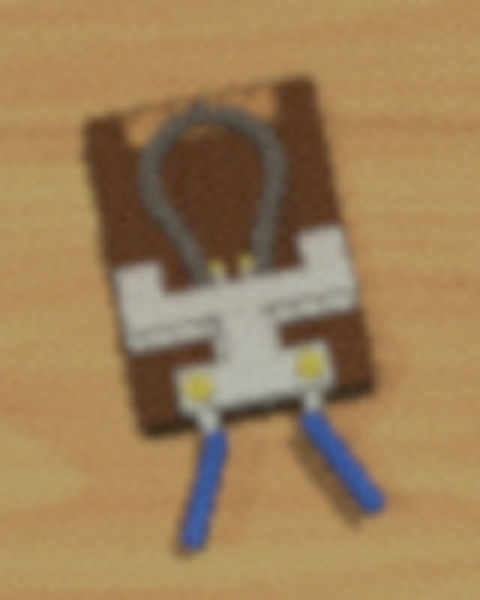

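View pics/sidecrop.png

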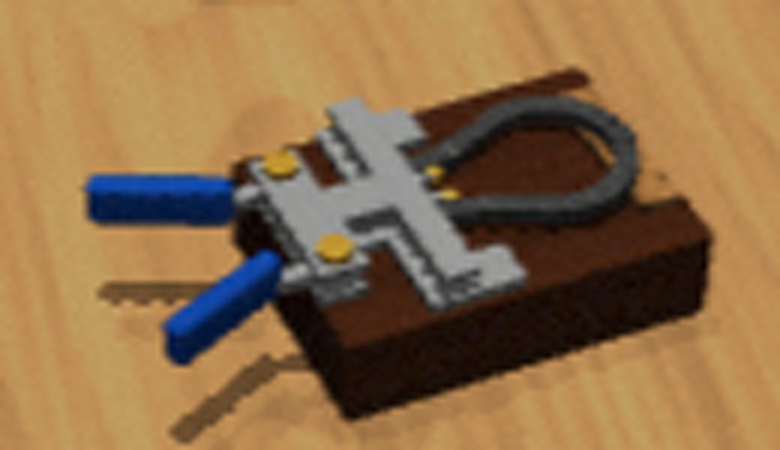

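The crops show the pliers with the ring's closed back pointing up and slightly left, and blue handles toward the robot. Gold pivots are at top-crop (200,388) and (311,364), and the ring back is at (200,105).

```bash
python3 - <<'E'
from h import *
from scipy.optimize import least_squares
for n,(x0,x1,y0,y1) in dict(top=(270,350,130,230),side=(255,385,165,240)).items():
    f=np.load(n+'0.npz');p,d=f['p'],f['d'];c=camera_params(n)
    q=cv2.cvtColor(p,cv2.COLOR_RGB2HSV);P=pts(d,c);roi=np.zeros_like(q[...,0]);roi[y0:y1,x0:x1]=1
    b=cv2.inRange(q,(103,110,50),(128,255,255))*roi>0
    m=b&(P[...,2]>.048); w=P[m]; 
    L=[]
    _,lab,ce=cv2.kmeans(w[:,:2].astype(np.float32),2,None,(3,50,1e-6),5,0)
    for i in (0,1):
        W=w[lab[:,0]==i]; vx=cv2.fitLine(W[:,:2].astype(np.float32),cv2.DIST_HUBER,0,.01,.01).ravel()
        if vx[0]<0: vx[:2]*=-1
        t=(W[:,:2]-vx[2:])@vx[:2]; pe=(W[:,:2]-vx[2:])@np.array([-vx[1],vx[0]])
        print(n,'handle',len(W),'yaw',np.degrees(np.arctan2(vx[1],vx[0])).round(2),'c',vx[2:].round(4),'t',t.min().round(4),t.max().round(4),'half w',np.percentile(pe,[3,97]).round(4),'z',np.percentile(W[:,2],[50,90]).round(4)); L.append(vx)
    yaw=np.mean([np.arctan2(v[1],v[0]) for v in L])
    # intersection
    A=np.array([[-v[1],v[0]] for v in L]); X=np.linalg.solve(A,[a@v[2:] for a,v in zip(A,L)])
    print(' yaw',np.degrees(yaw),'apex',X.round(4))
    g=cv2.inRange(q,(20,130,110),(35,255,255))*roi
    k,l,s,ce=cv2.connectedComponentsWithStats(g)
    for i in range(1,k):
        if s[i,4]>4: print(' gold',s[i,4],ce[i].round(1),np.median(P[l==i],0).round(4))
    # ring: low-saturation dark
    r=(cv2.inRange(q,(0,0,25),(180,75,140))*roi>0)&(P[...,2]>.034)&(P[...,2]<.05)&(P[...,0]>.60)
    W=P[r]; print(' ring',len(W),np.median(W[:,2]).round(4))
    o=least_squares(lambda a:np.hypot(*(W[:,:2]-a[:2]).T)-a[2],[.63,.02,.025],loss='soft_l1',f_scale=.002).x; print(' ringfit',o.round(4))
E
```

```text
top handle 47 yaw -13.6 c [0.502  0.0385] t -0.0198 0.0216 half w [-0.0026  0.0028] z [0.052  0.0536]
top handle 47 yaw 35.57 c [ 0.513  -0.0126] t -0.0214 0.0204 half w [-0.0026  0.0024] z [0.0516 0.0532]
 yaw 10.984489 apex [0.5637 0.0236]
 ring 154 0.0425
 ringfit [0.6258 0.0355 0.0257]
side handle 201 yaw -80.44 c [0.5097 0.0103] t -0.0371 0.0384 half w [-0.0186  0.0192] z [0.0513 0.0527]
side handle 1 yaw -38.01 c [ 0.4123 -0.6266] t 0.0 0.0 half w [0. 0.] z [0.6266 0.6266]
 yaw -59.22436 apex [ 0.6481 -0.8109]
 gold 15 [301. 192.] [0.5433 0.0389 0.0506]
 gold 19 [310.4 205.6] [ 0.5518 -0.0027  0.0511]
 ring 250 0.0429
 ringfit [0.6274 0.0332 0.0263]
```

```bash
cat >> h.py <<'E'
def go(x,y,z,yaw):
    s=read_state();R=np.array(s['tcp_rot']);p=np.array(s['position'])
    from scipy.spatial.transform import Rotation as T
    a=np.radians(yaw);c,n=np.cos(a),np.sin(a)
    G=np.array([[c,n,0],[n,-c,0],[0,0,-1.]])
    print('shift mm',(R.T@(np.array([x,y,z])-p)*1000).round(1),'turn',(T.from_matrix(R.T@G).as_rotvec(degrees=True)/6).round(3))
E
python3 -c "
from h import *
go(.5075,.0122,.248,11);go(.5075,.0122,.12,11)"
```

```text
shift mm [ 4.913e+02 -4.969e+02 -2.000e-01] turn [-0.018 -0.002  0.82 ]
shift mm [ 491.2 -496.7  127.8] turn [-0.018 -0.002  0.82 ]
```

>>> apply_moves:
  rows:
    - {"x": 25, "y": -25, "z": 0, "rz": 0.1}
    - {"x": 65, "y": -66, "z": 0, "rz": 0.2}
    - {"x": 106, "y": -107, "z": 0, "rz": 0.3}
    - {"x": 146, "y": -148, "z": 0, "rz": 0.4}
    - {"x": 186, "y": -188, "z": 0, "rz": 0.5}
    - {"x": 226, "y": -229, "z": 0, "rz": 0.6}
    - {"x": 266, "y": -269, "z": 0, "rz": 0.7}
    - {"x": 306, "y": -310, "z": 0, "rz": 0.82}
    - {"x": 346, "y": -350, "z": 0, "rz": 0.82}
    - {"x": 376, "y": -380, "z": 0, "rz": 0.82}

```text
validation failed for argument at $.ro...
```

```bash
python3 -c "
from h import *
go(.5075,.0122,.16,11);go(.5075,.0122,.051,11);print(read_state()['joint_positions'])"
```

```text
shift mm [ 491.2 -496.8   87.8] turn [-0.018 -0.002  0.82 ]
shift mm [ 491.2 -496.6  196.8] turn [-0.018 -0.002  0.82 ]
[-8.43104085e+01  3.02728673e+01  8.21491420e+01 -1.30924389e-03
  6.76889128e+01 -1.02273153e+01]
```

>>> apply_moves:
  rows:
    - {"x": 25, "y": -25, "z": 0, "rx": 0, "ry": 0, "rz": 0.1, "claw": 0}

```text
time_s: 0.22
position: [0.1877, -0.5716, 0.2469]
tcp_rot: [[0.965, 0.261, -0.0], [0.261, -0.965, -0.001], [-0.0, 0.001, -1.0]]
force: [0.3, 0.3, 0.1]
opening: 1.004
grasp_force: 0.0
```

>>> apply_moves:
  rows:
    - {"x": 40, "y": -41, "z": 0, "rx": 0, "ry": 0, "rz": 0.1, "claw": 0}
    - {"x": 80, "y": -82, "z": 0, "rx": 0, "ry": 0, "rz": 0.2, "claw": 0}
    - {"x": 120, "y": -123, "z": 0, "rx": 0, "ry": 0, "rz": 0.3, "claw": 0}
    - {"x": 160, "y": -164, "z": 0, "rx": 0, "ry": 0, "rz": 0.4, "claw": 0}
    - {"x": 200, "y": -204, "z": 0, "rx": 0, "ry": 0, "rz": 0.5, "claw": 0}
    - {"x": 240, "y": -245, "z": 0, "rx": 0, "ry": 0, "rz": 0.6, "claw": 0}
    - {"x": 280, "y": -286, "z": 0, "rx": 0, "ry": 0, "rz": 0.7, "claw": 0}
    - {"x": 320, "y": -327, "z": 0, "rx": 0, "ry": 0, "rz": 0.7, "claw": 0}
    - {"x": 360, "y": -367, "z": 0, "rx": 0, "ry": 0, "rz": 0.7, "claw": 0}
    - {"x": 390, "y": -398, "z": 0, "rx": 0, "ry": 0, "rz": 0.7, "claw": 0}

```text
time_s: 1.48
position: [0.4602, -0.0811, 0.2474]
tcp_rot: [[0.981, 0.194, -0.0], [0.194, -0.981, 0.0], [-0.0, -0.0, -1.0]]
force: [1.1, -0.6, 0.1]
opening: 0.994
grasp_force: 0.0
```

```bash
python3 -c "
from h import *
go(.5075,.0122,.16,11);go(.5075,.0122,.051,11);print(read_state()['joint_positions'])"
```

```text
shift mm [ 64.5 -82.3  87.4] turn [-0.002  0.001  0.032]
shift mm [ 64.5 -82.3 196.4] turn [-0.002  0.001  0.032]
[-2.37372313e+01  1.81433271e+01  1.04015318e+02  8.70540318e-03
  5.78567227e+01  5.50644315e+01]
```

>>> apply_moves:
  rows:
    - {"x": 24, "y": -30, "z": 25, "rx": 0, "ry": 0, "rz": 0.03, "claw": 0}
    - {"x": 46, "y": -60, "z": 60, "rx": 0, "ry": 0, "rz": 0.03, "claw": 0}
    - {"x": 60, "y": -78, "z": 90, "rx": 0, "ry": 0, "rz": 0.03, "claw": 0}
    - {"x": 60, "y": -78, "z": 100, "rx": 0, "ry": 0, "rz": 0.03, "claw": 0}
    - {"x": 60, "y": -78, "z": 100, "rx": 0, "ry": 0, "rz": 0.03, "claw": 0}

```text
time_s: 2.1
position: [0.5028, 0.0046, 0.147]
tcp_rot: [[0.982, 0.19, -0.002], [0.19, -0.982, 0.0], [-0.002, -0.001, -1.0]]
force: [-0.4, 0.4, 0.5]
opening: 0.998
grasp_force: 0.0
```

```bash
python3 - <<'E'
from h import *
go(.5075,.0122,.051,11)
p,d,c=cap('side');cv2.imwrite('pics/s1.png',cv2.resize(p[100:300,180:440,::-1],None,fx=3,fy=3))
E
```

```text
shift mm [ 6.3 -6.5 96. ] turn [-0.005  0.019 -0.009]
```

View pics/s1.png

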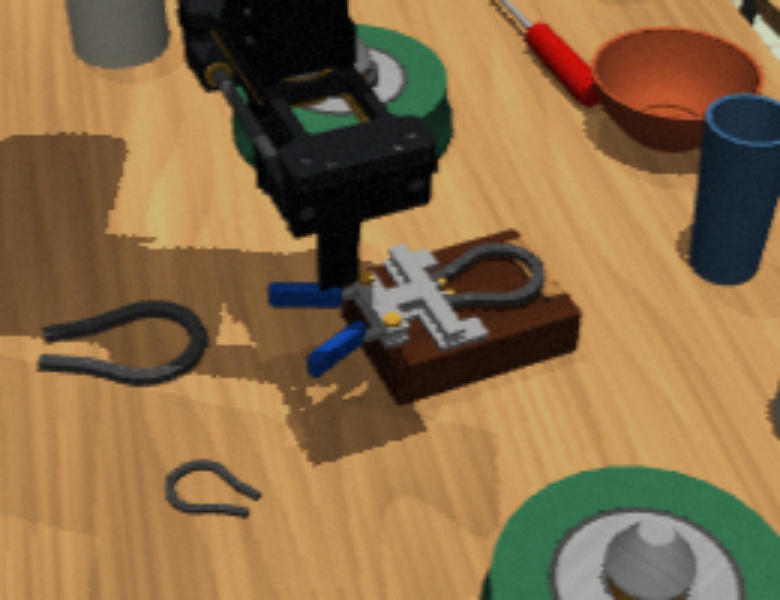

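The gripper hovers over the handles, with its near finger at crop (340,255), aligned with the blue handles at (305,293) and (335,350). Next I descend and squeeze.

>>> apply_moves:
  rows:
    - {"x": 6, "y": -6.5, "z": 10, "rx": 0, "ry": 0, "rz": 0, "claw": 0}
    - {"x": 6, "y": -6.5, "z": 35, "rx": 0, "ry": 0, "rz": 0, "claw": 0}
    - {"x": 6, "y": -6.5, "z": 60, "rx": 0, "ry": 0, "rz": 0, "claw": 0}
    - {"x": 6, "y": -6.5, "z": 80, "rx": 0, "ry": 0, "rz": 0, "claw": 0}
    - {"x": 6, "y": -6.5, "z": 92, "rx": 0, "ry": 0, "rz": 0, "claw": 0}
    - {"x": 6, "y": -6.5, "z": 96, "rx": 0, "ry": 0, "rz": 0, "claw": 0}
    - {"x": 6, "y": -6.5, "z": 96, "rx": 0, "ry": 0, "rz": 0, "claw": 0}

```text
time_s: 3.02
position: [0.5084, 0.0123, 0.0518]
tcp_rot: [[0.982, 0.189, 0.001], [0.189, -0.982, -0.0], [0.001, 0.0, -1.0]]
force: [-0.1, -0.6, -0.2]
opening: 1.003
grasp_force: 0.0
```

>>> apply_moves:
  rows:
    - {"x": 0, "y": 0, "z": 0, "rx": 0, "ry": 0, "rz": 0, "claw": 60}
    - {"x": 0, "y": 0, "z": 0, "rx": 0, "ry": 0, "rz": 0, "claw": 90}
    - {"x": 0, "y": 0, "z": 0, "rx": 0, "ry": 0, "rz": 0, "claw": 120}
    - {"x": 0, "y": 0, "z": 0, "rx": 0, "ry": 0, "rz": 0, "claw": 150}
    - {"x": 0, "y": 0, "z": 0, "rx": 0, "ry": 0, "rz": 0, "claw": 180}
    - {"x": 0, "y": 0, "z": 0, "rx": 0, "ry": 0, "rz": 0, "claw": 220}
    - {"x": 0, "y": 0, "z": 0, "rx": 0, "ry": 0, "rz": 0, "claw": 255}
    - {"x": 0, "y": 0, "z": 0, "rx": 0, "ry": 0, "rz": 0, "claw": 255}

```text
time_s: 4.03
position: [0.5085, 0.0125, 0.0516]
tcp_rot: [[0.982, 0.19, 0.001], [0.19, -0.982, 0.0], [0.001, 0.0, -1.0]]
force: [-0.6, 0.8, 1.5]
opening: 0.3
grasp_force: 30.0
```

```bash
python3 - <<'E'
from h import *
s=read_state();print(s['position'],s['opening']*87,s['grasp_force'])
p,d,c=cap('side');q,_,_=cap('top')
a=cv2.resize(p[150:260,230:390,::-1],(480,330));b=cv2.resize(q[120:230,270:375,::-1],(315,330))
cv2.imwrite('pics/s2.png',np.hstack([a,b]))
E
```

```text
[0.50850371 0.01250501 0.05164116] 26.125433430135487 30.00023217871785
```

View pics/s2.png

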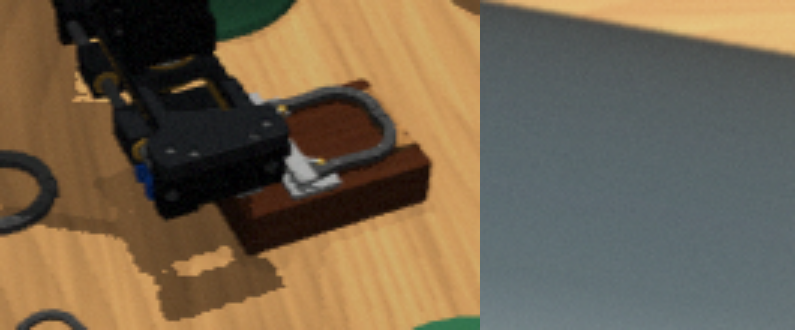

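The ring is spread and the handles are at the stop (26–27 mm, 30 N); the top view is blocked by the arm. Lifting.

>>> apply_moves:
  rows:
    - {"x": 0, "y": 0, "z": -4, "rx": 0, "ry": 0, "rz": 0, "claw": 255}
    - {"x": 0, "y": 0, "z": -12, "rx": 0, "ry": 0, "rz": 0, "claw": 255}
    - {"x": 0, "y": 0, "z": -24, "rx": 0, "ry": 0, "rz": 0, "claw": 255}
    - {"x": 0, "y": 0, "z": -40, "rx": 0, "ry": 0, "rz": 0, "claw": 255}
    - {"x": 0, "y": 0, "z": -56, "rx": 0, "ry": 0, "rz": 0, "claw": 255}
    - {"x": 0, "y": 0, "z": -72, "rx": 0, "ry": 0, "rz": 0, "claw": 255}
    - {"x": 0, "y": 0, "z": -84, "rx": 0, "ry": 0, "rz": 0, "claw": 255}
    - {"x": 0, "y": 0, "z": -90, "rx": 0, "ry": 0, "rz": 0, "claw": 255}
    - {"x": 0, "y": 0, "z": -90, "rx": 0, "ry": 0, "rz": 0, "claw": 255}

```text
time_s: 5.25
position: [0.5083, 0.0124, 0.142]
tcp_rot: [[0.982, 0.19, 0.001], [0.19, -0.982, -0.0], [0.001, 0.0, -1.0]]
force: [-0.8, -0.4, -1.7]
opening: 0.294
grasp_force: 30.0
```

```bash
python3 - <<'E'
from h import *
s=read_state();print(s['position'],s['opening']*87,s['grasp_force'],s['force'])
go(.527,-.2396,.142,11)
E
```

```text
[0.50827247 0.01237295 0.14202597] 25.60587554532854 29.999679923057556 [-0.76280841 -0.3846931  -1.66456892]
shift mm [-2.94e+01  2.51e+02  1.00e-01] turn [ 0.003 -0.008 -0.011]
```

>>> apply_moves:
  rows:
    - {"x": -2, "y": 15, "z": 0, "rx": 0, "ry": 0, "rz": 0, "claw": 255}
    - {"x": -5, "y": 45, "z": 0, "rx": 0, "ry": 0, "rz": 0, "claw": 255}
    - {"x": -9, "y": 80, "z": 0, "rx": 0, "ry": 0, "rz": 0, "claw": 255}
    - {"x": -13, "y": 115, "z": 0, "rx": 0, "ry": 0, "rz": 0, "claw": 255}
    - {"x": -18, "y": 150, "z": 0, "rx": 0, "ry": 0, "rz": 0, "claw": 255}
    - {"x": -22, "y": 185, "z": 0, "rx": 0, "ry": 0, "rz": 0, "claw": 255}
    - {"x": -26, "y": 218, "z": 0, "rx": 0, "ry": 0, "rz": 0, "claw": 255}
    - {"x": -28, "y": 240, "z": 0, "rx": 0, "ry": 0, "rz": 0, "claw": 255}
    - {"x": -29, "y": 250, "z": 0, "rx": 0, "ry": 0, "rz": 0, "claw": 255}
    - {"x": -29, "y": 251, "z": 0, "rx": 0, "ry": 0, "rz": 0, "claw": 255}

```text
time_s: 6.5
position: [0.527, -0.2396, 0.1412]
tcp_rot: [[0.982, 0.189, -0.001], [0.189, -0.982, 0.001], [-0.001, -0.001, -1.0]]
force: [-0.5, -0.4, -1.1]
opening: 0.298
grasp_force: 30.0
```

```bash
python3 - <<'E'
from h import *
s=read_state();print(s['position'],s['opening']*87,s['grasp_force'])
o=[]
for n,(x0,x1,y0,y1) in dict(side=(280,480,180,380),top=(330,500,70,240)).items():
    p,d,c=cap(n);np.savez(n+'3.npz',p=p,d=d);o.append(cv2.resize(p[y0:y1,x0:x1,::-1],(400,400),interpolation=cv2.INTER_CUBIC))
cv2.imwrite('pics/s3.png',np.hstack(o))
E
```

```text
[ 0.52700432 -0.2396048   0.14122152] 25.954112344895453 29.999810541048646
```

View pics/s3.png

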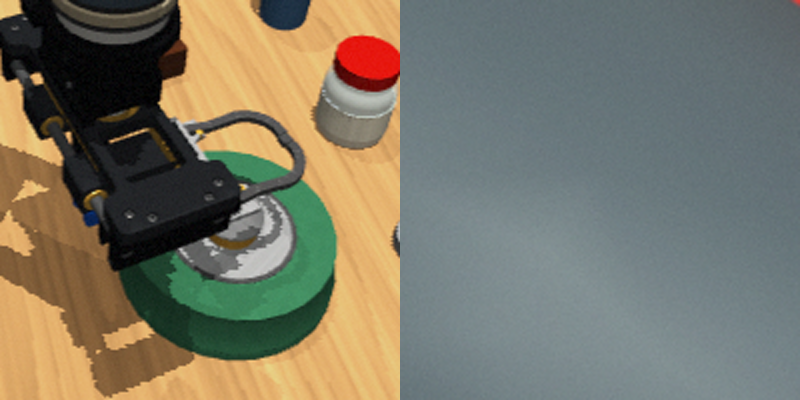

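The side view shows the spread ring over the base: arc from crop (195,130) through (300,170) to (240,190), intact on the pliers. The top view is blocked. I'll measure the ring's opening in the same camera as the base.

```bash
python3 - <<'E'
from h import *
from scipy.spatial import cKDTree
f=np.load('side3.npz');p,d=f['p'],f['d'];c=camera_params('side')
P=pts(d,c);q=cv2.cvtColor(p,cv2.COLOR_RGB2HSV)
roi=np.zeros(d.shape,bool);roi[225:285,365:436]=1
r=(d>0)&roi&(P[...,2]>.118)&(P[...,2]<.145)&(q[...,1]<90)&(q[...,2]<150)
W=P[r];print(len(W),np.percentile(W[:,2],[5,50,95]))
s=read_state();a=np.radians(11);ux=np.array([np.cos(a),np.sin(a)]);uy=np.array([-ux[1],ux[0]])
rel=W[:,:2]-s['position'][:2];L=np.c_[rel@ux,rel@uy]*1000
# keep ring ahead of plate
K=L[L[:,0]>85]
for x in range(70,155,6):
    y=L[(L[:,0]>=x)&(L[:,0]<x+6),1]
    if len(y): print(x,np.sort(y)[[0,-1]].round(1),len(y), np.median(y[y>0]) if (y>0).any() else '',np.median(y[y<0]) if (y<0).any() else '')
print('xmax',np.percentile(K[:,0],[90,97,99.5]))
b=np.array([.6347,-.2210])-s['position'][:2];print('spindle rel side',b@ux*1000,b@uy*1000)
b=np.array([.6317,-.2172])-s['position'][:2];print('spindle rel top',b@ux*1000,b@uy*1000)
E
```

```text
620 [0.12754186 0.13060144 0.13362249]
70 [ 0.9 43.4] 9 35.779301544489755 
76 [-46.5  41. ] 8 25.786630467083253 -45.77084175167377
82 [-39.4  35.2] 40 30.915381918848727 -38.51988186228011
88 [-39.2  35.1] 38 30.907463980403804 -36.69633245391626
94 [-46.   34.6] 47 29.312472271127902 -34.423225003191135
100 [-37.7  33.4] 43 29.980389079815353 -35.67029628282522
106 [-38.7  34.5] 45 29.85466897062439 -35.125248560648686
112 [-38.6  35.1] 46 30.156530209636983 -35.95244535870789
118 [-39.4  35.4] 46 30.880231082165068 -36.236792284972545
124 [-38.1  34.7] 44 29.802133686494805 -35.203459422266356
130 [-36.5  34.4] 51 26.730784508987924 -32.142300657646
136 [-33.2  29.7] 91 19.361990889063904 -22.822348811701602
142 [-28.3  25.7] 100 10.398212304081255 -11.012670732678096
148 [-15.2  20.2] 12 11.964892293606406 -11.688806362238196
xmax [144.59864308 147.36116171 148.93726163]
spindle rel side 109.1744942475554 -3.399183371754842
spindle rel top 106.95468687964328 0.9034269114759161
```

Lateral offset is about 0.7 mm and longitudinal about 1 mm, well within the 5 mm clearance. Descending.

>>> apply_moves:
  rows:
    - {"x": 1, "y": 0.7, "z": 6, "rx": 0, "ry": 0, "rz": 0, "claw": 255}
    - {"x": 1, "y": 0.7, "z": 18, "rx": 0, "ry": 0, "rz": 0, "claw": 255}
    - {"x": 1, "y": 0.7, "z": 30, "rx": 0, "ry": 0, "rz": 0, "claw": 255}
    - {"x": 1, "y": 0.7, "z": 42, "rx": 0, "ry": 0, "rz": 0, "claw": 255}
    - {"x": 1, "y": 0.7, "z": 52, "rx": 0, "ry": 0, "rz": 0, "claw": 255}
    - {"x": 1, "y": 0.7, "z": 60, "rx": 0, "ry": 0, "rz": 0, "claw": 255}
    - {"x": 1, "y": 0.7, "z": 66, "rx": 0, "ry": 0, "rz": 0, "claw": 255}
    - {"x": 1, "y": 0.7, "z": 72, "rx": 0, "ry": 0, "rz": 0, "claw": 255}
    - {"x": 1, "y": 0.7, "z": 76, "rx": 0, "ry": 0, "rz": 0, "claw": 255}
    - {"x": 1, "y": 0.7, "z": 76, "rx": 0, "ry": 0, "rz": 0, "claw": 255}

```text
time_s: 7.85
position: [0.5283, -0.24, 0.0653]
tcp_rot: [[0.982, 0.19, -0.0], [0.19, -0.982, 0.0], [-0.0, -0.0, -1.0]]
force: [-0.5, 0.5, -0.5]
opening: 0.298
grasp_force: 30.0
```

```bash
python3 - <<'E'
from h import *
p,d,c=cap('side');P=pts(d,c)
cv2.imwrite('pics/s4.png',cv2.resize(p[200:370,300:480,::-1],None,fx=4,fy=4)[:600])
s=read_state();print(s['position'],s['force'])
E
```

```text
[ 0.52841451 -0.24005901  0.06555834] [ 0.70704984  0.12281791 -1.17454088]
```

View pics/s4.png

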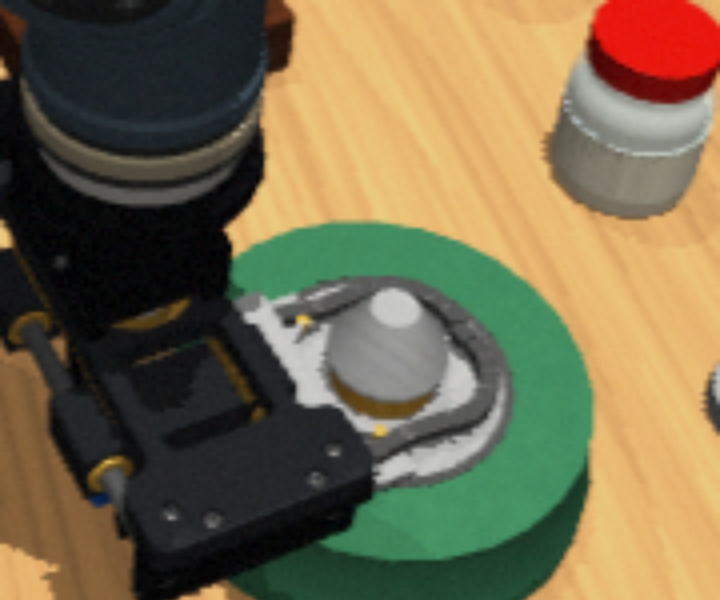

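The ring (470,400) surrounds the collar (388,400) freely and there is no contact force. Lowering the last 4 mm.

>>> apply_moves:
  rows:
    - {"x": 0, "y": 0, "z": 2, "rx": 0, "ry": 0, "rz": 0, "claw": 255}
    - {"x": 0, "y": 0, "z": 3.2, "rx": 0, "ry": 0, "rz": 0, "claw": 255}
    - {"x": 0, "y": 0, "z": 4, "rx": 0, "ry": 0, "rz": 0, "claw": 255}
    - {"x": 0, "y": 0, "z": 4, "rx": 0, "ry": 0, "rz": 0, "claw": 255}

```text
time_s: 8.4
position: [0.5284, -0.2401, 0.0618]
tcp_rot: [[0.982, 0.19, 0.0], [0.19, -0.982, -0.0], [0.0, 0.0, -1.0]]
force: [-0.8, 1.1, 0.3]
opening: 0.298
grasp_force: 30.0
```

>>> apply_moves:
  rows:
    - {"x": 0, "y": 0, "z": 0.6, "rx": 0, "ry": 0, "rz": 0, "claw": 255}
    - {"x": 0, "y": 0, "z": 0.6, "rx": 0, "ry": 0, "rz": 0, "claw": 255}

```text
time_s: 8.65
position: [0.5284, -0.2401, 0.0613]
tcp_rot: [[0.982, 0.19, 0.0], [0.19, -0.982, -0.0], [0.0, 0.0, -1.0]]
force: [-1.3, 0.6, 3.7]
opening: 0.295
grasp_force: 30.0
```

Contact made (about 5 N). Opening gradually.

>>> apply_moves:
  rows:
    - {"x": 0, "y": 0, "z": 0, "rx": 0, "ry": 0, "rz": 0, "claw": 165}
    - {"x": 0, "y": 0, "z": 0, "rx": 0, "ry": 0, "rz": 0, "claw": 150}
    - {"x": 0, "y": 0, "z": 0, "rx": 0, "ry": 0, "rz": 0, "claw": 130}
    - {"x": 0, "y": 0, "z": 0, "rx": 0, "ry": 0, "rz": 0, "claw": 110}
    - {"x": 0, "y": 0, "z": 0, "rx": 0, "ry": 0, "rz": 0, "claw": 90}
    - {"x": 0, "y": 0, "z": 0, "rx": 0, "ry": 0, "rz": 0, "claw": 60}
    - {"x": 0, "y": 0, "z": 0, "rx": 0, "ry": 0, "rz": 0, "claw": 30}
    - {"x": 0, "y": 0, "z": 0, "rx": 0, "ry": 0, "rz": 0, "claw": 0}
    - {"x": 0, "y": 0, "z": 0, "rx": 0, "ry": 0, "rz": 0, "claw": 0}
    - {"x": 0, "y": 0, "z": 0, "rx": 0, "ry": 0, "rz": 0, "claw": 0}

```text
time_s: 9.9
position: [0.5283, -0.24, 0.0609]
tcp_rot: [[0.982, 0.19, -0.0], [0.19, -0.982, 0.0], [-0.0, -0.0, -1.0]]
force: [-0.5, -0.1, -0.0]
opening: 0.99
grasp_force: 0.0
```

```bash
python3 - <<'E'
from h import *
p,d,c=cap('side')
cv2.imwrite('pics/s5.png',cv2.resize(p[200:370,300:480,::-1],None,fx=4,fy=4)[:600])
E
```

```text
(no output)
```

View pics/s5.png

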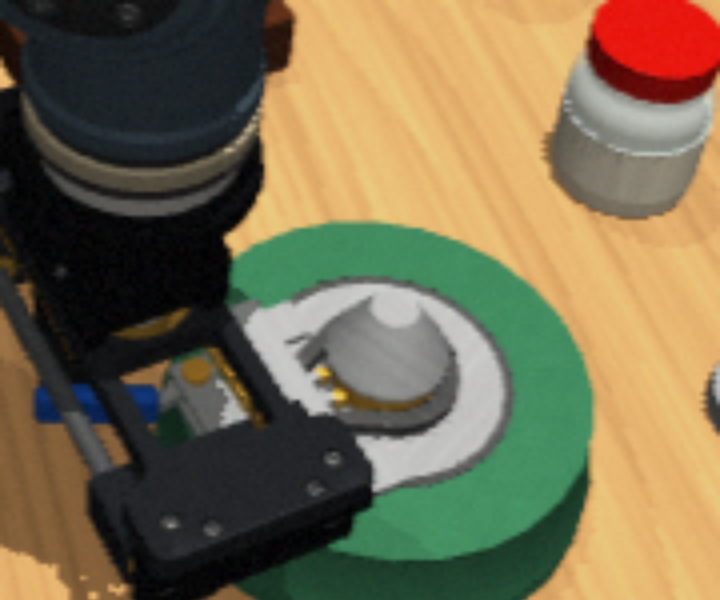

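The ring has closed around the brass groove under the collar (400,410), and the handles are free. Retreating straight up.

>>> apply_moves:
  rows:
    - {"x": 0, "y": 0, "z": -5, "rx": 0, "ry": 0, "rz": 0, "claw": 0}
    - {"x": 0, "y": 0, "z": -15, "rx": 0, "ry": 0, "rz": 0, "claw": 0}
    - {"x": 0, "y": 0, "z": -35, "rx": 0, "ry": 0, "rz": 0, "claw": 0}
    - {"x": 0, "y": 0, "z": -60, "rx": 0, "ry": 0, "rz": 0, "claw": 0}
    - {"x": 0, "y": 0, "z": -90, "rx": 0, "ry": 0, "rz": 0, "claw": 0}
    - {"x": -20, "y": 0, "z": -120, "rx": 0, "ry": 0, "rz": 0, "claw": 0}
    - {"x": -50, "y": 0, "z": -140, "rx": 0, "ry": 0, "rz": 0, "claw": 0}
    - {"x": -80, "y": 0, "z": -150, "rx": 0, "ry": 0, "rz": 0, "claw": 0}
    - {"x": -90, "y": 0, "z": -150, "rx": 0, "ry": 0, "rz": 0, "claw": 0}
    - {"x": -90, "y": 0, "z": -150, "rx": 0, "ry": 0, "rz": 0, "claw": 0}

```text
time_s: 11.2
position: [0.4399, -0.2572, 0.2111]
tcp_rot: [[0.982, 0.189, 0.001], [0.189, -0.982, -0.0], [0.001, 0.0, -1.0]]
force: [0.9, 0.3, 0.3]
opening: 1.002
grasp_force: 0.0
```

```bash
python3 - <<'E'
from h import *
p,d,c=cap('side')
cv2.imwrite('pics/s6.png',cv2.resize(p[220:370,280:480,::-1],None,fx=4,fy=4,interpolation=cv2.INTER_CUBIC))
E
```

```text
(no output)
```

View pics/s6.png

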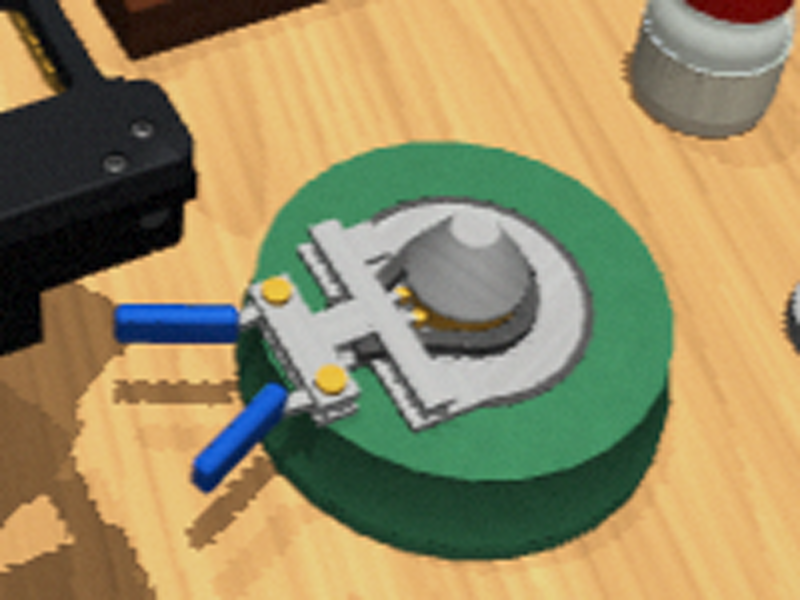

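The pliers lie flat on the base (330,340), with the ring closed in the groove (500,335). Handing in.

```bash
python3 -c "
from rig import hand_in
print(hand_in())"
```

```text
the job is handed in; nothing more can be done
None
```

Job handed in at about 11 s of the 42 s limit: the last picture shows the middle-sized ring closed in the groove under the bare spindle's collar and the pliers lying flat on that wheel base; I saw no verdict.

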